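# Gauge a gel cassette and snap the strap shut

## Robot

A 7-joint arm with a two-finger parallel gripper is mounted at the origin on the work surface. World frame = base frame: x ahead of the robot, y to its left, z up, the work surface at z = 0. Lengths are in m, angles in rad, forces in N, time in s.
With the tool pointing down it reaches from about 0.4 to 0.85 m from the base axis. Payload 10.4 kg.
Tool frame: the origin (TCP) lies at the very end of the fingers, on their centre line; the grasp point (between the pads) lies manip.hold_point_z behind it (manip.hold_point_z is the distance from the TCP to the grasp point, in m); z points along the fingers, y is the direction in which the jaws open and shut (so a half turn about z gives the same grasp; the last joint's range is limited). The gripper opens to 85 mm and grips with 20 to 120 N. Pads are 22 mm wide; open, the fingers measure 114 mm over their backs; the gripper's body (76 mm by 85 mm) begins 54 mm behind the grasp point. The pads swing forward as they close: fully open they stand 13 mm farther back than shut.
Start: joints at [1.212, 0.332, -0.065, 1.46, 0.022, 1.35, -0.088], TCP at [0.206, -0.59, 0.231] pointing down, gripper open.
Joint ranges: [-2.6, 2.6], [-0.5, 2.12], [-1.47, 1.34], [0.16, 2.42], [-1.27, 4.41], [0.06, 2.06], [-2.6, 2.6]. Speed limits (rad/s): [2.22, 2.22, 2.79, 2.79, 3.14, 3.14, 3.14].

## Interface

Orientations are given as a unit quaternion [x, y, z, w].
In Python, from workcell import manip gives the robot as it stands.
- The arm moves only by the tool jog_arm, never from a script. Its arguments are lists of equal length, an entry for each row: "translation": the shift along the world's x, y, z in mm, a list of three; "turn": the turn about the world's z in degrees. In form: {"translation": [[x, y, z], ...], "turn": [turn, ...]}. A call has 1 to 12 rows; each row is the pose to reach, as a shift and turn from the pose measured when the call began; what a row does not reach only later rows make up. A row lasts 1/12 s, in which the tool goes at most 41.7 mm and 7.16 degrees, less where a joint would pass 70% of its speed; a pose out of reach is approached as far as the arm can. A call with a gripper value outside its range is refused whole. "grip" is the finger opening in mm, from 0 to 85.4, set as the call begins (left out, the last holds). The fingers move at their own pace and stop on an object; "grip_force" is the grip in N (left out, the last holds). Time passes only in rows, so rows that repeat a pose let the fingers close. It gives the time, the measured TCP pose, the force and the opening at its end, in the units of the state.
- manip.get_obs(): the state, without advancing time (a new reading comes with each control period).
- manip.camera(name): name is "side" or "top" or "wrist"; returns a dict with "frame" (480x640x3 uint8, red, green, blue), "mtx" (3x3 intrinsics, pixels), "k1" (the pictures are not rectified: a ray, as slopes to the right and down, at radius r is drawn at 1 + k1 r^2 times it, then the intrinsics apply), "pose" (4x4, takes a point from camera to world coordinates). Camera axes: x right, y down, z forward; pixel columns grow to the right and rows downward; lengths in m; the calibration is good to about 2 mm. A picture is of the moment at which its call begins. There is no depth.
- manip.hand_in(): hands the job in, once; it reports no verdict.
Trained networks look in a picture, given as the dict that the camera call returned (one of the last four; its "shot" number tells which), for a name from the list of things; names that differ only in an ending like _2 or _b are one class to them, and where a whole thing is asked for, a point or a joint stands for the part that bears it (a point fixed in the world has none). Each returns a list of dicts, best first, with "confidence" (0 to 1); they miss things now and then, are a little off and sometimes report something else, mostly with a low value. They report only what shows in the picture. A call takes as long as a camera call. They do not tell look-alikes from the thing itself.
- manip.outline_of(picture, label): "mask" (480x640 bool, what is visible of it) and "extent" ([left, top, right, bottom] in pixels, round what is visible of it).
- manip.pinpoint(picture, label): "at" ([column, row] in pixels: a listed point, or the origin of a listed thing).
The state is a dict: "clock": time; "joint_pos": joint angles; "joint_velocities": joint speeds; "tau": joint torques, N m; "position": TCP position; "ee_rot": TCP orientation; "ft_force": force on the tool from outside, world axes, zero at the start; "torque": the same for the moment, N m; "grip_width": opening from 0.0 (shut) to 1.0 (fully open).
Only numpy, scipy, OpenCV 4.12 (cv2) and the standard library are available. Lean on these libraries where they do the work, as an engineer would, in place of code of your own. Each camera call takes 0.05 s, during which the arm holds its last target. There are 200 camera calls.

## Task

Take the wide plain gauge blade out of the rack and push it gently down into the gap of the grey cassette, driving the sealing strip ahead of it, until the blade is fully home with its shoulders on the cassette's top, and let go of it. Then swing the strap over it and press it down until it snaps shut and stays. The cassette's faces are glass, so do not force the blade, and leave the other two blades in the rack and the other things on the bench where they are.

Things in the scene. Friction and masses are not known exactly. Their poses are not given: they have to be found in the camera images.
- gauge: wide plain gauge blade, white: flat blade 4 mm thick (x), 60 wide (y), 30 long, below a plain grip bar 14 mm thick (x), 80 wide (y), 35 high, whose underside forms the shoulders. Origin: middle of the blade's lower edge; z up (shoulders at 30 mm, bar top at 65 mm). Starts upright in one of the rack's three slots, shoulders on the rack, origin 10 mm above the bench
- narrow_blade: a like blade with a grip bar only 46 mm wide, in another slot; to be left in the rack. Same origin and heights
- pegged_blade: a blade whose 80 mm bar is low (18 mm) and carries two upright round pegs 14 mm thick; left in the rack. Same origin, total height 70 mm
- rack: fixed white blade rack, 172 (x) x 100 (y) x 40 mm high, three slots along y at x = -56, 0 and 56 mm. Origin: centre of its underside
- stand: fixed casting stand, base 130 (x) x 230 (y) x 15 mm high, origin at the centre of its underside. An aluminium hinge post at the +y end (y 74 to 96 mm, 135 mm high), a latch post at the -y end (y -87 to -101 mm, 143 mm high); between them the grey glass-faced cassette, 39 mm thick (x), 100 mm wide (y), with its gap running along y
- mouth_mid (a point): point of the stand: its middle, at the height of the cassette's flat top (85 mm above the bench); axes as the stand's. The cassette's gap, 7 mm wide (x), 69 mm long (y), chamfered 1 mm, is centred on it in y, but the cassette sits up to 8 mm to either side of it in x: how far is not reported and must be seen or felt. Pushing does not shift the cassette
- strip_room (a point): point of the stand 30 mm below mouth_mid, where the blade's lower edge is when fully home (again up to 8 mm off in x). A black sealing strip lies inside the gap, its top 8 to 16 mm below the mouth at the start; it slides down stiffly (about 5 N) ahead of the blade, with room for the blade's whole 30 mm, and stays where it is pushed
- strap (a joint): hinge angle of the grey strap, rad: 0 = shut, level over the cassette, held by the latch; 1.6 to 1.9 = standing open at the start. It stays where it is left. At about 0.08 its steel nose rests on a spring catch; about 7 N down near the free end snaps it past, to 0. Shut, its underside is 122 mm above the bench, 2 mm over the bar of a gauge fully home
- strap_hinge (a point): strap's hinge axis (along the stand's x), fixed to the stand at its y = 75 mm, 126 mm above the bench. The strap is 34 mm wide (x), 8 mm thick and reaches 155 mm from the axis, its mid-plane through the axis; shut it points along the stand's -y; it opens upward and over to +y
- strap_end (a point): middle of the strap's upper (outer) face at its free end, 148 mm from the hinge axis
- bottle: bystander, loose: glass bottle, blue cap, 72 mm wide, 160 mm tall. Origin: centre of its underside
- vial: bystander, loose: small capped clear vial, 26 mm wide, 45 mm tall, near the stand. Origin: centre of its underside
- dish: bystander, loose: shallow clear dish, 72 mm wide, 14 mm tall. Origin: centre of its underside
- forceps: bystander, loose: steel forceps lying flat, 135 mm long, 15 mm wide
- marker: bystander, loose: black pen lying flat, 120 mm long, 12 mm thick
- timer: bystander, loose: white bench timer, 60 x 60 x 16 mm. Origin: centre of its underside
- tip_box: bystander, loose: closed blue box, 85 x 120 x 60 mm. Origin: centre of its underside
Not all that is in view belongs to the job. What is shaped like the gauge but blue or purple is not meant.

How it is judged:
On the way, in this order (a step that is already met when the one before it is completed fails the run):
1. the gauge blade is fully home in the cassette's gap and let go of, the strap still open (z of gauge in the frame of mouth_mid between -0.034 and -0.0275 m and x of gauge in the frame of mouth_mid between -0.0115 and 0.0115 m and y of gauge in the frame of mouth_mid between -0.012 and 0.012 m and angle between gauge's own z axis and vertical below 0.08 rad and value of joint strap above 0.3 rad and contact force between the fingers and gauge below 0.2 N), for 0.2 s.
2. the strap is snapped shut over it (value of joint strap below 0.03 rad), for 0.2 s.
At the end, for the whole second after the job is handed in: The gauge blade stands upright (within 0.08 rad) and at rest in the cassette's gap, let go of, its lower edge 27.5 mm or more below the cassette's top (30 mm is fully home), and the strap is held shut by its latch (below 0.03 rad) (z of gauge in the frame of mouth_mid between -0.034 and -0.0275 m and x of gauge in the frame of mouth_mid between -0.0115 and 0.0115 m and y of gauge in the frame of mouth_mid between -0.012 and 0.012 m and angle between gauge's own z axis and vertical below 0.08 rad and value of joint strap below 0.03 rad and linear speed of gauge below 0.01 m/s and velocity of joint strap below 0.05 rad/s); the robot touches nothing.
It fails at once if the gauge blade is forced against the stand or cassette with more than 50 N (contact force between gauge and stand above 50 N).
It fails at once if another blade is taken or knocked out of its slot (moved over 10 mm) (distance of any of narrow_blade, pegged_blade from where it was at the start of the episode above 0.01 m).
It fails at once if a bystander is moved by more than 30 mm (distance of any of bottle, vial, dish, forceps, marker, timer, tip_box from where it was at the start of the episode above 0.03 m).
It also fails if it takes over 56 s, if anything falls off the work surface, if the arm or the gripper's body presses on something with over 40 N, if the wrist force passes 120 N, or if a joint passes its speed limit or range.

## Working session

There is one attempt and no reset: what is moved stays moved. The work goes in short steps, Python scripts to look and compute and a tool call to move; the robot and the scene stay as the last step left them, time stands still between calls to the robot, and variables do not carry over. Pictures are saved under pics/ and viewed, about 8 in all and at most 12, crops included, and the job is handed in when it is done.

Besides the shell and the picture viewer there is one more tool, called after ">>>" in YAML: its name, and indented under it one key for each argument. jog_arm: Moves the arm, as the interface text tells. Its arguments: {"type":"object","properties":{"translation":{"type":"array"},"turn":{"type":"array"},"grip":{"type":"number"},"grip_force":{"type":"number"}},"required":["translation","turn"]}

```bash
mkdir -p pics; cat > h.py <<'E'
from workcell import manip
import numpy as np, cv2
def ray(c,px):
    m=c["mtx"];d=np.array([(px[0]-m[0][2])/m[0][0],(px[1]-m[1][2])/m[1][1]]);u=d.copy()
    for _ in range(20): u=d/(1+c["k1"]*(u@u))
    P=np.array(c["pose"]);v=P[:3,:3]@np.array([u[0],u[1],1]);return P[:3,3],v/np.linalg.norm(v)
def atz(c,px,z):
    o,v=ray(c,px);return o+v*(z-o[2])/v[2]
def tri(*cp):
    A=np.zeros((3,3));b=np.zeros(3);L=[ray(c,p) for c,p in cp]
    for o,v in L:
        M=np.eye(3)-np.outer(v,v);A+=M;b+=M@o
    X=np.linalg.solve(A,b)
    return X,[np.linalg.norm((np.eye(3)-np.outer(v,v))@(X-o)) for o,v in L]
def proj(c,X):
    P=np.array(c["pose"]);p=P[:3,:3].T@(np.array(X)-P[:3,3]);u=p[:2]/p[2];u=u*(1+c["k1"]*(u@u));m=c["mtx"]
    return np.array([u[0]*m[0][0]+m[0][2],u[1]*m[1][1]+m[1][2]])
def save(c,n,crop=None,k=1):
    f=cv2.cvtColor(c["frame"],cv2.COLOR_RGB2BGR)
    if crop: f=f[crop[1]:crop[3],crop[0]:crop[2]]
    cv2.imwrite("pics/"+n+".png",cv2.resize(f,None,fx=k,fy=k,interpolation=cv2.INTER_CUBIC))
E
python3 - <<'E'
from h import *
np.set_printoptions(precision=4,suppress=True)
o=manip.get_obs();print(o["clock"],o["position"],o["ee_rot"],o["grip_width"],manip.hold_point_z)
C={}
for n in("top","side","wrist"):
    c=manip.camera(n);C[n]=c;print(n,np.array(c["pose"])[:3,3],np.array(c["pose"])[:3,2]);
    if n!="wrist": save(c,n+"0")
    for l in("gauge","narrow_blade","pegged_blade","rack","stand","mouth_mid","strap_hinge","strap_end","bottle","vial","tip_box"):
        r=manip.pinpoint(c,l);print(l,[(np.round(q["at"],1).tolist(),round(q["confidence"],2)) for q in r[:3]])
a=np.hstack([cv2.imread("pics/top0.png"),cv2.imread("pics/side0.png")])
E
```

```text
0.0 [ 0.2058 -0.5897  0.2305] [ 0.9859  0.1671 -0.0001 -0.0007] 0.9975660757942374 0.0187
top [ 0.4253 -0.0285  1.6006] [ 0.0521  0.0004 -0.9986]
gauge [([392.6, 302.9], 0.74), ([398.7, 238.0], 0.52), ([464.1, 264.4], 0.48)]
narrow_blade [([405.3, 258.7], 0.52), ([161.2, 258.4], 0.38)]
pegged_blade [([163.5, 256.9], 0.64), ([394.4, 217.9], 0.47)]
rack [([398.0, 236.9], 0.86)]
stand [([286.6, 242.8], 0.58)]
mouth_mid [([284.1, 239.3], 0.9), ([159.5, 255.4], 0.47)]
strap_hinge [([252.0, 236.9], 0.63)]
strap_end [([222.1, 230.7], 0.78), ([210.6, 309.1], 0.18)]
bottle [([470.6, 224.6], 0.83), ([395.8, 217.8], 0.51), ([285.3, 238.4], 0.34)]
vial [([336.6, 175.4], 0.44)]
tip_box [([159.6, 255.6], 0.78)]
side [ 0.2517 -1.2199  0.9441] [ 0.1868  0.8055 -0.5624]
gauge [([258.6, 332.1], 0.63), ([331.0, 321.9], 0.6), ([314.9, 382.6], 0.56)]
narrow_blade [([310.9, 329.5], 0.79)]
pegged_blade [([296.2, 235.1], 0.68), ([350.0, 313.2], 0.52)]
rack [([332.8, 327.2], 0.83)]
stand [([296.3, 253.0], 0.82), ([268.8, 193.2], 0.59), ([334.4, 202.5], 0.17)]
mouth_mid [([297.1, 229.9], 0.6)]
strap_hinge [([294.6, 204.9], 0.98)]
strap_end [([288.4, 151.9], 0.96), ([335.4, 204.7], 0.3)]
bottle [([371.8, 382.8], 0.74)]
vial [([372.5, 276.1], 0.52), ([287.4, 147.7], 0.24)]
tip_box [([266.4, 193.4], 0.63)]
wrist [ 0.2704 -0.5676  0.3732] [-0.2539 -0.0891 -0.9631]
gauge []
narrow_blade []
pegged_blade []
rack []
stand []
mouth_mid []
strap_hinge []
strap_end []
bottle []
vial []
tip_box []
```

View pics/top0.png

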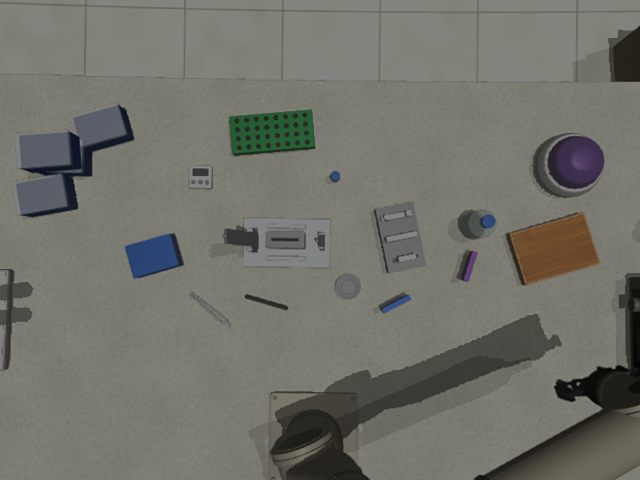

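View pics/side0.png

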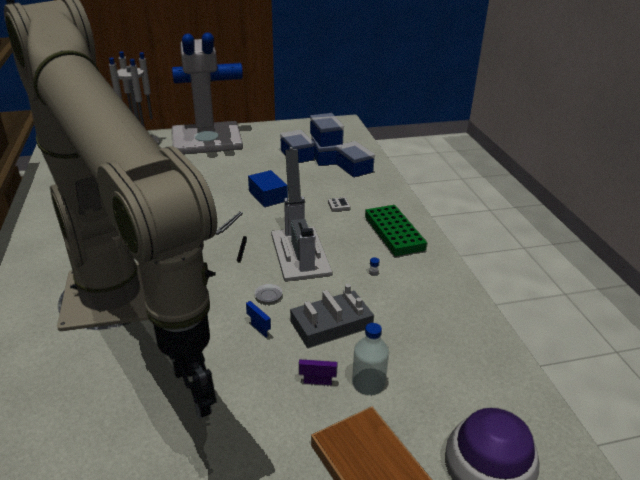

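Candidates for the gauge: rack blades at top-view (396,215), (401,237) and (405,258), plus the blue look-alike at (395,303) and the purple one at (469,265). By its full-length plain bar it's the middle one, (401,237). The (396,215) blade shows pegs and the (405,258) one is short. I'll check this in a close crop.

```bash
python3 - <<'E'
from h import *
np.set_printoptions(precision=4,suppress=True)
t=manip.camera("top");s=manip.camera("side")
a=cv2.cvtColor(t["frame"],cv2.COLOR_RGB2BGR)[190:285,210:430]
b=cv2.cvtColor(s["frame"],cv2.COLOR_RGB2BGR)[190:350,250:410]
cv2.imwrite("pics/crop1.png",np.vstack([cv2.resize(a,(780,337),interpolation=2),np.pad(cv2.resize(b,(260,260),interpolation=2),((0,0),(0,520),(0,0)))]))
for l in("rack","stand","gauge"):
  for n,c in(("t",t),("s",s)):
    for q in manip.outline_of(c,l)[:2]:
        m=q["mask"].astype(np.uint8);cs=max(cv2.findContours(m,0,2)[0],key=cv2.contourArea)
        print(l,n,round(q["confidence"],2),q["extent"],cv2.minAreaRect(cs))
for l,pt,ps in(("rack",(398,236.9),(332.8,327.2)),("mouth",(284.1,239.3),(297.1,229.9)),("hinge",(252,236.9),(294.6,204.9)),("end",(222.1,230.7),(288.4,151.9)),("stand",(286.6,242.8),(296.3,253.0)),("gaugemid",(398.7,238),(331,321.9)),("vial",(336.6,175.4),(372.5,276.1)),("bottle",(470.6,224.6),(371.8,382.8))):
    print(l,*tri((t,pt),(s,ps)))
E
```

```text
rack t 0.56 [376.2, 203.3, 425.4, 270.4] ((399.7194519042969, 237.02435302734375), (65.86198425292969, 39.67084503173828), 77.90524291992188)
rack s 0.6 [288.8, 290.9, 371.2, 348.5] ((331.6546325683594, 318.01141357421875), (42.96321105957031, 81.47427368164062), 73.1785888671875)
stand t 0.69 [220.2, 219.8, 331.5, 267.0] ((276.5, 241.5), (106.99998474121094, 48.99999237060547), -0.0)
stand t 0.48 [334.4, 273.3, 363.6, 303.3] ((347.79998779296875, 286.6000061035156), (26.832815170288086, 26.832813262939453), 63.43495178222656)
stand s 0.97 [267.6, 146.8, 332.4, 281.5] ((290.8768310546875, 216.41822814941406), (133.51112365722656, 47.99409103393555), 74.1808090209961)
gauge t 0.7 [380.8, 292.3, 412.0, 310.9] ((395.0986633300781, 303.7419128417969), (6.498441219329834, 31.712392807006836), 62.10273361206055)
gauge t 0.66 [387.6, 230.8, 416.2, 244.5] ((400.44097900390625, 235.75216674804688), (5.373595714569092, 30.06434440612793), 76.60750579833984)
gauge s 0.76 [301.1, 358.7, 338.2, 386.4] ((318.0, 372.5), (25.0, 38.0), 90.0)
gauge s 0.69 [245.1, 301.8, 269.8, 335.8] ((257.75003051757
[... 171 characters left out ...]
]
mouth [0.5087 0.0817 0.0771] [np.float64(0.006822750420567766), np.float64(0.006822750420567621)]
hinge [0.5143 0.1589 0.111 ] [np.float64(0.004267124724200405), np.float64(0.004267124724200502)]
end [0.5135 0.2094 0.2518] [np.float64(0.009628392791348535), np.float64(0.009628392791348462)]
stand [0.5047 0.0802 0.0008] [np.float64(0.005995716142651722), np.float64(0.005995716142651767)]
gaugemid [ 0.5257 -0.2199  0.0035] [np.float64(0.0008998088727174048), np.float64(0.0008998088727173673)]
vial [ 0.6892 -0.0514 -0.0104] [np.float64(0.006456075221248761), np.float64(0.006456075221248814)]
bottle [ 0.5666 -0.4141 -0.0083] [np.float64(0.0012043577333591938), np.float64(0.001204357733358739)]
```

View pics/crop1.png

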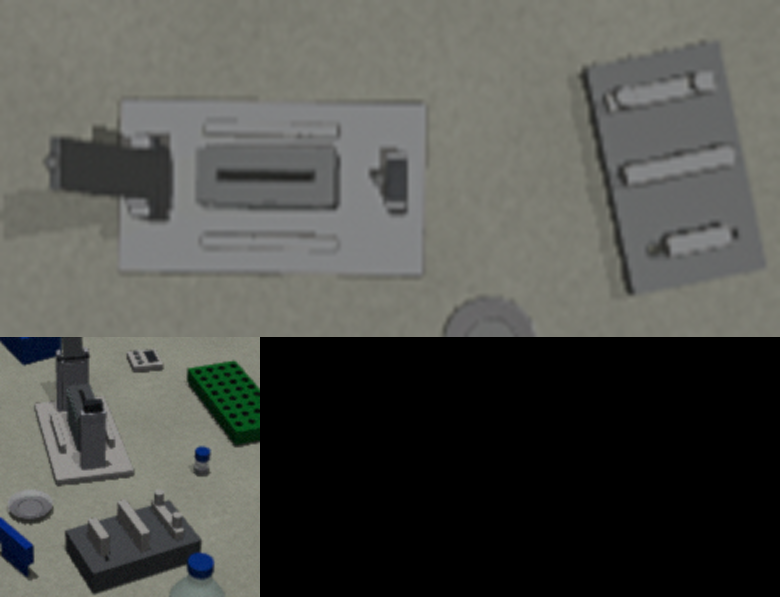

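The crop confirms that the middle rack blade (401,237) is the plain wide white bar. The pegged one is above it and the narrow one below. The strap leans to +y (left) and the slot is dark at about (286,239). Next I'll work out poses for the approach.

```bash
python3 - <<'E'
from h import *
np.set_printoptions(precision=4,suppress=True)
t=manip.camera("top")
def yawc(c,mask,z):
    ys,xs=np.nonzero(mask);p=np.array([atz(c,(x,y),z)[:2] for x,y in zip(xs,ys)])
    (cx,cy),w,a=cv2.minAreaRect((p*1000).astype(np.float32));return (cx,cy),w,a
for l in("gauge","rack","stand"):
  for q in manip.outline_of(t,l)[:3]: print(l,round(q["confidence"],2),q["extent"],yawc(t,q["mask"],{"gauge":.075,"rack":.04,"stand":.015}[l]))
g=t["frame"][225:252,262:312].max(axis=2).astype(int)
m=np.zeros((480,640),bool);m[230:248,268:304]=t["frame"][230:248,268:304].max(axis=2)<60
print("slot",m.sum(),yawc(t,m,.085)); print(g[5:25:2,4:48:3])
# stand base: bright pixels
b=np.zeros((480,640),np.uint8);b[205:280,238:335]=t["frame"][205:280,238:335].min(axis=2)>135
cs=max(cv2.findContours(b,0,2)[0],key=cv2.contourArea);k=np.zeros((480,640),np.uint8);cv2.drawContours(k,[cs],-1,1,-1);print("base",yawc(t,k,.015))
E
```

```text
gauge 0.57 [460.8, 250.9, 479.3, 281.2] ((453.059814453125, -388.9263916015625), (20.633686065673828, 75.66313171386719), 71.63858795166016)
gauge 0.56 [380.4, 297.4, 410.3, 310.7] ((354.89813232421875, -203.17520141601562), (16.567888259887695, 78.22004699707031), 28.58634376525879)
gauge 0.54 [387.9, 229.7, 417.2, 244.0] ((527.2131958007812, -214.7711181640625), (14.018874168395996, 79.02903747558594), 11.95239543914795)
rack 0.7 [375.0, 202.0, 427.9, 273.0] ((526.9586791992188, -217.3063201904297), (179.03387451171875, 107.53408813476562), 12.21098804473877)
rack 0.68 [246.0, 297.3, 286.3, 311.5] ((353.43768310546875, 127.64303588867188), (114.05903625488281, 12.737128257751465), 74.71504211425781)
rack 0.44 [186.0, 166.2, 214.8, 188.8] ((678.4962158203125, 303.96832275390625), (57.886966705322266, 59.690250396728516), 0.7760375738143921)
stand 0.76 [225.1, 217.2, 328.9, 267.5] ((513.17431640625, 105.09107208251953), (130.05648803710938, 278.2676696777344), 0.593731164932251)
slot 68 ((515.75927734375, 79.09444427490234), (5.080150604248047, 68.40684509277344), 0.6256051659584045)
[[134 120 117 115 114 114 115 114 113 111 112 111 111 134 132]
 [103 100 102 102 103 105 104 105 104 105 107 103 104 127 132]
 [100 101 101 102 101 102 101 102 103 103 101 103 104  80 132]
 [100 101 103 103 104 103 104 104 103 105 104 103 103  70 133]
 [101 103  51  56  56  57  57  62  62  68  67 100 104  82 132]
 [101 102  57  50  50  52  46  45  41  42  41 101 104  83 133]
 [100 101 104 104 104 103 104 104 105 106 104 105 105  82 132]
 [100 101 103 103 102 103 102 103 103 104 103 104 104  82 133]
 [ 92  93 102 102 102 102  97  96 103 104 104 105 106  82 133]
 [123 109  95  95  86  72  72  73  73  73  71  80  69 109 131]]
base ((542.8786010742188, 173.18756103515625), (0.0, 0.0), 0.0)
```

>>> jog_arm:
  translation:
    - [161,187,0]
    - [321,374,0]
    - [321,374,0]
    - [321,374,0]
    - [321,374,0]
    - [321,374,0]
    - [321,374,0]
    - [321,374,0]
    - [321,374,0]
    - [321,374,-20]
    - [321,374,-31]
    - [321,374,-31]
  turn: [41,82.75,82.75,82.75,82.75,82.75,82.75,82.75,82.75,82.75,82.75,82.75]
  grip: 36

```text
clock: 3.4
position: [0.5284, -0.2141, 0.2005]
ee_rot: [0.626, 0.779, 0.0, 0.001]
ft_force: [1.2, -1.3, -1.4]
grip_width: 0.423
```

```bash
python3 - <<'E'
from h import *
np.set_printoptions(precision=4,suppress=True)
c=manip.camera("wrist");save(c,"w1")
print("tcp",manip.get_obs()["position"],"predicted bar centre px",proj(c,[.527,-.216,.075]))
for q in manip.outline_of(c,"gauge")[:3]:
    ys,xs=np.nonzero(q["mask"]);p=np.array([atz(c,(x,y),.075)[:2] for x,y in zip(xs,ys)])*1000
    print(q["confidence"],q["extent"],cv2.minAreaRect(p.astype(np.float32)))
for l in("narrow_blade","pegged_blade"): print(l,[(q["confidence"],q["extent"]) for q in manip.outline_of(c,l)[:2]])
E
```

```text
tcp [ 0.5315 -0.2061  0.198 ] predicted bar centre px [320.8522 231.1642]
0.94 [51.3, 105.8, 140.3, 220.7] ((370.0793762207031, -199.15733337402344), (38.97245407104492, 76.25492095947266), 28.466461181640625)
0.89 [304.7, 174.1, 328.7, 285.7] ((523.466552734375, -217.91529846191406), (14.993522644042969, 81.00927734375), 12.541182518005371)
narrow_blade [(0.77, [233.1, 197.6, 255.6, 268.8])]
pegged_blade [(0.59, [376.9, 171.3, 407.0, 281.9])]
```

View pics/w1.png

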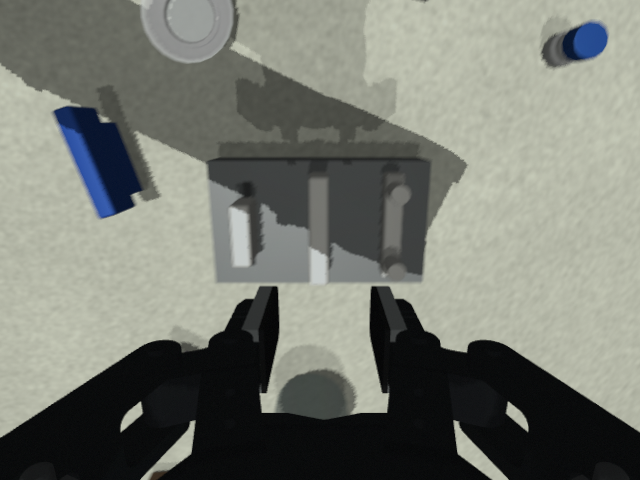

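Wrist view: the gauge is the middle bar at (318,225) with the narrow one left at (242,235) and the pegged one right at (396,230). The jaws straddle its column.

>>> jog_arm:
  translation:
    - [-4,-18,0]
    - [-4,-18,-30]
    - [-4,-18,-70]
    - [-4,-18,-98]
    - [-4,-18,-98]
  turn: [0,0,0,0,0]

```text
clock: 4.02
position: [0.5191, -0.2339, 0.0967]
ee_rot: [0.63, 0.777, -0.001, -0.004]
ft_force: [-1.8, 0.7, -0.2]
grip_width: 0.421
```

```bash
python3 - <<'E'
from h import *
c=manip.camera("wrist");o=manip.get_obs();print(o["position"],o["joint_velocities"],o["ee_rot"])
c=manip.camera("wrist");o=manip.get_obs();print(o["position"],o["joint_velocities"])
for q in manip.outline_of(c,"gauge")[:2]:
    ys,xs=np.nonzero(q["mask"]);p=np.array([atz(c,(x,y),.075)[:2] for x,y in zip(xs,ys)])*1000
    print(q["confidence"],q["extent"],cv2.minAreaRect(p.astype(np.float32)))
o=manip.get_obs();print(o["position"],o["clock"])
E
```

```text
[ 0.52090922 -0.23410961  0.10008727] [-0.00117192 -0.04978249 -0.0232634  -0.0732296  -0.01372842  0.03474939
  0.01071713] [ 0.62969935  0.776834   -0.0008216  -0.00264199]
[ 0.52271367 -0.23424101  0.10252668] [-0.00360665 -0.03033671 -0.01550174 -0.04310447 -0.00305882  0.00484447
  0.0021299 ]
0.83 [0.0, 65.5, 85.3, 231.4] ((392.3297424316406, -204.74404907226562), (70.50862121582031, 37.725990295410156), 89.85072326660156)
0.79 [320.8, 159.7, 355.4, 332.6] ((523.9625854492188, -217.9561309814453), (13.770962715148926, 80.82796478271484), 12.307767868041992)
[ 0.52384976 -0.23429707  0.10392709] 4.1667
```

>>> jog_arm:
  translation:
    - [2,8,0]
    - [2,8,-25]
    - [2,8,-45]
    - [2,8,-59]
    - [2,8,-59]
    - [2,8,-59]
  turn: [0,0,0,0,0,0]

```text
clock: 4.67
position: [0.5267, -0.2262, 0.0464]
ee_rot: [0.629, 0.777, 0.0, 0.001]
ft_force: [0.6, -0.6, 0.5]
grip_width: 0.421
```

>>> jog_arm:
  translation:
    - [0,0,0]
    - [0,0,0]
    - [0,0,0]
    - [0,0,0]
    - [0,0,0]
    - [0,0,0]
  turn: [0,0,0,0,0,0]
  grip: 5
  grip_force: 50

```text
clock: 5.17
position: [0.5275, -0.2267, 0.0487]
ee_rot: [0.629, 0.777, 0.0, 0.002]
ft_force: [-4.6, 0.9, 10.9]
grip_width: 0.153
```

>>> jog_arm:
  translation:
    - [0,0,8]
    - [0,0,20]
    - [0,0,40]
    - [0,0,70]
    - [0,0,110]
    - [0,0,140]
    - [0,0,170]
    - [0,0,170]
    - [0,0,170]
  turn: [0,0,0,0,0,0,0,0,0]

```text
clock: 5.92
position: [0.5286, -0.2268, 0.2219]
ee_rot: [0.629, 0.777, 0.001, 0.005]
ft_force: [0.3, 0.7, -1.2]
grip_width: 0.151
```

```bash
python3 - <<'E'
from h import *
np.set_printoptions(precision=4,suppress=True)
c=manip.camera("wrist");s=manip.camera("side");o=manip.get_obs();print(o["clock"],o["position"],o["ee_rot"],o["grip_width"],o["ft_force"])
a=c["frame"];b=s["frame"][180:360,230:470]
im=np.hstack([cv2.resize(a,(440,330)),cv2.resize(b,(350,330))]);cv2.imwrite("pics/lift.png",im[:,:,::-1])
E
```

```text
6.0167 [ 0.5271 -0.2265  0.2186] [0.6292 0.7772 0.0002 0.0023] 0.15443519647632353 [ 0.7685  0.4424 -2.312 ]
```

View pics/lift.png

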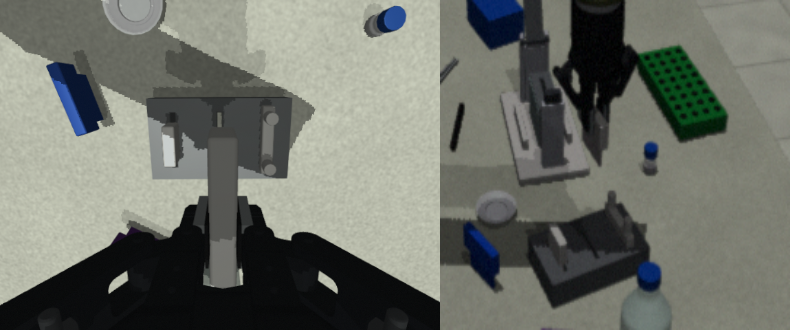

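The blade is held and both neighbours are still in the rack. Next I'll go to a hover short of the cassette, so the wrist camera sees the slot past the blade.

>>> jog_arm:
  translation:
    - [-4,35,0]
    - [-8,75,0]
    - [-11,115,0]
    - [-11,155,0]
    - [-11,190,0]
    - [-11,216,0]
    - [-11,216,0]
    - [-11,216,0]
    - [-11,216,0]
  turn: [-4,-8,-11.5,-11.5,-11.5,-11.5,-11.5,-11.5,-11.5]

```text
clock: 6.77
position: [0.5156, -0.0113, 0.2178]
ee_rot: [0.704, 0.71, -0.001, 0.002]
ft_force: [0.5, -1.3, -1.5]
grip_width: 0.158
```

```bash
python3 - <<'E'
from h import *
np.set_printoptions(precision=4,suppress=True)
manip.camera("wrist");c=manip.camera("wrist");o=manip.get_obs();print(o["clock"],o["position"],o["ee_rot"],o["ft_force"],o["joint_velocities"])
save(c,"w2")
print("slot centre px",proj(c,[.516,.079,.085]),"ends",proj(c,[.516,.079+.0345,.085]),proj(c,[.516,.079-.0345,.085]))
print([ (q["at"],q["confidence"]) for q in manip.pinpoint(c,"mouth_mid")])
E
```

```text
6.8667 [ 0.5159 -0.012   0.218 ] [ 0.7047  0.7095 -0.0005  0.002 ] [ 0.4755  0.0956 -0.7624] [ 0.0024 -0.0023 -0.0004 -0.0037 -0.003  -0.0017 -0.0015]
slot centre px [324.7506  92.6192] ends [325.2071  35.6318] [324.3234 146.001 ]
[([315.3, 95.0], 0.65)]
```

View pics/w2.png

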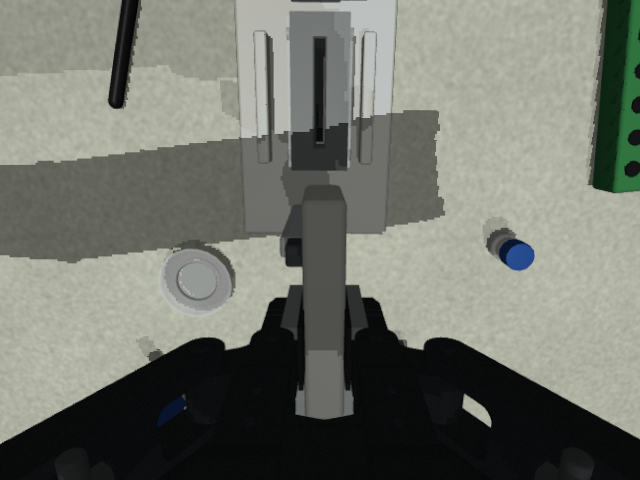

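The slot shows dark at columns 314–326 and rows 37–143, with its centre about 5 px left of the top-camera prediction. The held bar is centred near column 324. Next I'll get both in the same camera frame.

```bash
python3 - <<'E'
from h import *
np.set_printoptions(precision=4,suppress=True)
c=manip.camera("wrist");o=manip.get_obs();f=c["frame"].max(axis=2).astype(int)
for r in(50,70,90,110,130):
    print("slot row",r,f[r,306:336:1].tolist() if r==90 else "");x=np.nonzero(f[r,300:340]<45)[0]+300;print(x.min(),x.max(),atz(c,(x.min()-.5,r),.085)[:2],atz(c,(x.max()+.5,r),.085)[:2])
x=np.nonzero(f[25:160,320]<45)[0]+25;print("y ends",x.min(),x.max(),atz(c,(320,x.min()),.085),atz(c,(320,x.max()),.085))
print("bar row230",f[230,296:354].tolist());print("row190-215 col324",f[180:215,324].tolist())
zt=o["position"][2]+.0263
for r,a,b in((205,303.5,345.5),(250,303.5,345.5)):
    print("bar top",atz(c,(a,r),zt),atz(c,(b,r),zt))
print("tcp",o["position"])
E
```

```text
slot row 50 
314 324 [0.5088 0.105 ] [0.5159 0.105 ]
slot row 70 
314 322 [0.5089 0.0929] [0.5147 0.0929]
slot row 90 [123, 123, 124, 123, 123, 124, 101, 59, 39, 27, 24, 22, 24, 22, 23, 24, 29, 65, 79, 90, 113, 123, 122, 122, 122, 122, 121, 121, 122, 122]
314 322 [0.5089 0.0806] [0.5148 0.0806]
slot row 110 
314 322 [0.5089 0.0679] [0.5149 0.068 ]
slot row 130 
312 325 [0.5075 0.055 ] [0.517 0.055]
y ends 39 148 [0.513  0.1115 0.085 ] [0.5133 0.0431 0.085 ]
bar row230 [59, 59, 59, 59, 59, 58, 64, 71, 74, 77, 79, 81, 82, 81, 81, 81, 81, 82, 81, 81, 81, 82, 81, 81, 81, 82, 81, 82, 82, 81, 81, 81, 81, 82, 81, 81, 81, 81, 80, 82, 80, 81, 81, 81, 81, 79, 77, 75, 72, 66, 92, 110, 111, 111, 111, 111, 111, 111]
row190-215 col324 [81, 81, 81, 81, 78, 64, 61, 61, 61, 61, 61, 62, 62, 62, 62, 62, 61, 62, 62, 64, 69, 74, 77, 79, 80, 80, 81, 81, 81, 81, 81, 82, 82, 81, 81]
bar top [0.5097 0.0343 0.2446] [0.5222 0.0344 0.2446]
bar top [0.5096 0.0202 0.2446] [0.5226 0.0203 0.2446]
tcp [ 0.516  -0.0117  0.2183]
```

>>> jog_arm:
  translation:
    - [-3,30,0]
    - [-3,60,0]
    - [-3,82,0]
    - [-3,82,0]
    - [-3,82,-25]
    - [-3,82,-50]
    - [-3,82,-70]
    - [-3,82,-83]
    - [-3,82,-83]
    - [-3,82,-83]
    - [-3,82,-83]
  turn: [0,-0.3,-0.3,-0.3,-0.3,-0.3,-0.3,-0.3,-0.3,-0.3,-0.3]

```text
clock: 7.88
position: [0.5137, 0.0699, 0.1363]
ee_rot: [0.707, 0.707, 0.0, 0.003]
ft_force: [0.3, -0.5, -0.6]
grip_width: 0.154
```

```bash
python3 - <<'E'
from h import *
np.set_printoptions(precision=4,suppress=True)
s=manip.camera("side");c=manip.camera("wrist");o=manip.get_obs();print(o["clock"],o["position"],o["ee_rot"],o["ft_force"])
a=c["frame"];b=s["frame"][130:310,200:400]
im=np.hstack([cv2.resize(a,(440,330)),cv2.resize(b,(360,330),interpolation=2)]);cv2.imwrite("pics/hov.png",im[:,:,::-1])
E
```

```text
7.9833 [0.5138 0.0701 0.1365] [0.7067 0.7076 0.0004 0.0028] [ 0.0463  0.4902 -1.4267]
```

View pics/hov.png

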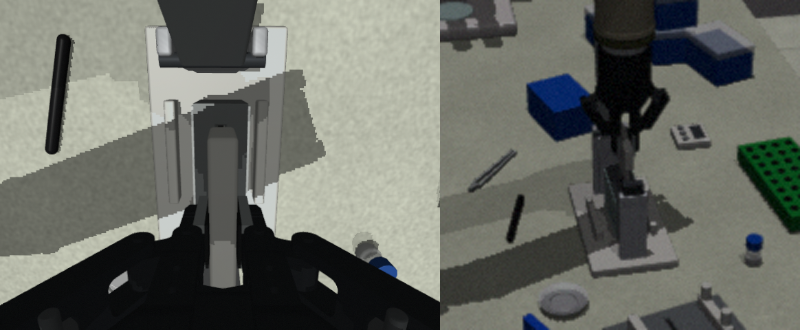

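>>> jog_arm:
  translation:
    - [-1,0,-4]
    - [-1,0,-8]
    - [-1,0,-11]
    - [-1,0,-13]
    - [-1,0,-15]
    - [-1,0,-16]
    - [-1,0,-16]
  turn: [0,0,0,0,0,0,0]

```text
clock: 8.57
position: [0.5127, 0.0701, 0.1202]
ee_rot: [0.707, 0.708, 0.0, 0.003]
ft_force: [-0.6, 0.7, -1.7]
grip_width: 0.153
```

>>> jog_arm:
  translation:
    - [0,0,-2]
    - [0,0,-4]
    - [0,0,-6]
    - [0,0,-8]
    - [0,0,-9]
    - [0,0,-9]
  turn: [0,0,0,0,0,0]

```text
clock: 9.07
position: [0.5125, 0.0701, 0.1109]
ee_rot: [0.707, 0.708, 0.0, 0.002]
ft_force: [0.5, -0.4, -1.7]
grip_width: 0.153
```

>>> jog_arm:
  translation:
    - [0,0,-2]
    - [0,0,-4]
    - [0,0,-6]
    - [0,0,-8]
    - [0,0,-10]
    - [0,0,-12]
    - [0,0,-13]
    - [0,0,-13]
  turn: [0,0,0,0,0,0,0,0]

```text
clock: 9.73
position: [0.5126, 0.0702, 0.0977]
ee_rot: [0.707, 0.708, 0.0, 0.002]
ft_force: [1.8, 0.1, 0.2]
grip_width: 0.155
```

>>> jog_arm:
  translation:
    - [0,0,-1]
    - [0,0,-2]
    - [0,0,-3]
    - [0,0,-4]
    - [0,0,-4]
  turn: [0,0,0,0,0]

```text
clock: 10.15
position: [0.5126, 0.0701, 0.0937]
ee_rot: [0.707, 0.708, 0.0, 0.002]
ft_force: [-0.6, -0.3, 5.2]
grip_width: 0.152
```

>>> jog_arm:
  translation:
    - [0,0,-1]
    - [0,0,-2]
    - [0,0,-2]
    - [0,0,-2]
  turn: [0,0,0,0]

```text
clock: 10.48
position: [0.5127, 0.0702, 0.0936]
ee_rot: [0.707, 0.708, -0.0, 0.003]
ft_force: [-11.2, -2.8, 29.1]
grip_width: 0.151
```

Firm stop at TCP z 0.0936, the predicted fully-home height. I'll relax the push and let go.

>>> jog_arm:
  translation:
    - [0,0,0]
    - [0,0,0]
    - [0,0,0]
  turn: [0,0,0]

```text
clock: 10.73
position: [0.5127, 0.0702, 0.0937]
ee_rot: [0.707, 0.708, -0.0, 0.003]
ft_force: [-2.4, -0.8, 7.9]
grip_width: 0.15
```

>>> jog_arm:
  translation:
    - [0,0,0]
    - [0,0,0]
    - [0,0,0]
    - [0,0,0]
    - [0,0,0]
    - [0,0,0]
  turn: [0,0,0,0,0,0]
  grip: 40

```text
clock: 11.23
position: [0.5126, 0.0701, 0.0936]
ee_rot: [0.707, 0.708, -0.0, 0.003]
ft_force: [-0.8, -1.5, -0.2]
grip_width: 0.466
```

>>> jog_arm:
  translation:
    - [0,0,10]
    - [0,0,30]
    - [0,0,60]
    - [0,-20,90]
    - [0,-60,130]
    - [0,-90,160]
    - [0,-90,160]
    - [0,-90,160]
    - [0,-90,160]
  turn: [0,0,0,0,0,0,0,0,0]

```text
clock: 11.98
position: [0.5128, -0.0201, 0.2544]
ee_rot: [0.707, 0.707, 0.0, 0.003]
ft_force: [0.1, 0.7, -0.8]
grip_width: 0.471
```

```bash
python3 - <<'E'
from h import *
np.set_printoptions(precision=4,suppress=True)
manip.camera("side");c=manip.camera("wrist");s=manip.camera("side");t=manip.camera("top");o=manip.get_obs();print(o["clock"],o["position"],o["ee_rot"],o["joint_pos"])
a=c["frame"];b=s["frame"][120:300,210:390]
im=np.hstack([cv2.resize(a,(440,330)),cv2.resize(b,(360,330),interpolation=2)]);cv2.imwrite("pics/rel.png",im[:,:,::-1])
P={}
for n,k in(("s",s),("t",t)):
  for l in("strap_end","strap_hinge"):
    r=manip.pinpoint(k,l);print(n,l,[(np.round(q["at"],1),round(q["confidence"],2)) for q in r[:2]]);P[n,l]=r[0]["at"] if r else None
for l in("strap_end","strap_hinge"):
  if P["s",l] is not None and P["t",l] is not None: print(l,tri((s,P["s",l]),(t,P["t",l])))
E
```

```text
12.1833 [ 0.5121 -0.0186  0.2527] [ 0.7059  0.7083 -0.0007  0.0022] [ 0.5552  0.1187 -0.6537  1.6953  0.0782  1.3508 -0.1087]
s strap_end [(array([287. , 148.3]), 0.83)]
s strap_hinge [(array([294.3, 200.7]), 0.98)]
t strap_end [(array([218.7, 234.3]), 0.75)]
t strap_hinge [(array([248.1, 238.7]), 0.56), (array([396.6, 219.4]), 0.24)]
strap_end (array([0.5076, 0.2149, 0.2604]), [np.float64(0.006631317617879888), np.float64(0.006631317617879784)])
strap_hinge (array([0.5121, 0.1668, 0.1202]), [np.float64(0.001323342581276109), np.float64(0.0013233425812759823)])
```

View pics/rel.png

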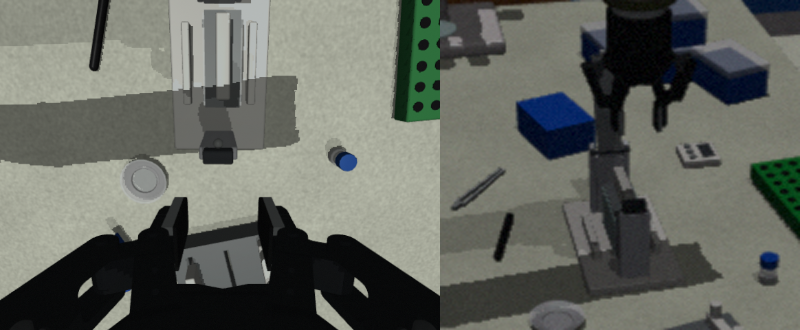

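The gauge sits home with the gripper free of it, and the strap is still open. Next I'll close the fingers, go up and over behind the strap (+y), and lower.

>>> jog_arm:
  translation:
    - [0,0,40]
    - [0,0,80]
    - [0,0,100]
    - [0,40,100]
    - [0,80,100]
    - [0,120,100]
    - [0,160,100]
    - [0,200,100]
    - [0,240,100]
    - [0,275,100]
    - [0,285,100]
    - [0,285,100]
  turn: [0,0,0,0,0,0,0,0,0,0,0,0]
  grip: 0

```text
clock: 13.38
position: [0.5108, 0.2696, 0.3525]
ee_rot: [0.704, 0.71, -0.001, 0.001]
ft_force: [0.1, 0.4, -0.7]
grip_width: -0.002
```

>>> jog_arm:
  translation:
    - [0,0,0]
    - [0,0,-30]
    - [0,0,-70]
    - [0,0,-105]
    - [0,0,-120]
    - [0,0,-120]
    - [0,0,-120]
  turn: [0,0,0,0,0,0,0]

```text
clock: 13.97
position: [0.5113, 0.2681, 0.2327]
ee_rot: [0.705, 0.709, -0.001, 0.001]
ft_force: [1.1, -0.1, 0.5]
grip_width: 0.004
```

```bash
python3 - <<'E'
from h import *
np.set_printoptions(precision=4,suppress=True)
s=manip.camera("side");o=manip.get_obs();print(o["clock"],o["position"],o["ee_rot"],o["ft_force"],o["grip_width"])
save(s,"strap1",(190,80,390,260),3)
print(manip.pinpoint(s,"strap_end")[:1],proj(s,[.513,.152-.155*np.cos(1.9),.126+.155*np.sin(1.9)]))
E
```

```text
14.0167 [0.5117 0.2689 0.2339] [ 0.7046  0.7096 -0.      0.0017] [ 0.2148 -0.3531  0.3458] 0.00383338531870021
[{'at': [287.9, 148.6], 'confidence': 0.86}] [292.1313 145.8493]
```

View pics/strap1.png

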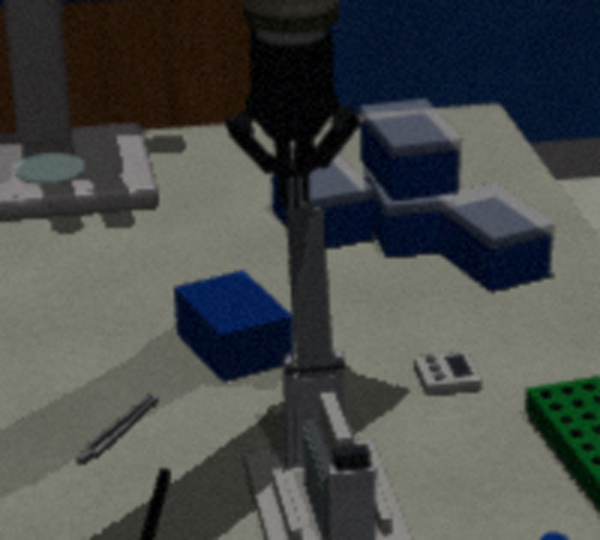

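>>> jog_arm:
  translation:
    - [1,-20,3]
    - [1,-40,6]
    - [1,-55,9]
    - [1,-70,12]
    - [1,-85,17]
    - [1,-100,21]
    - [1,-117,21]
    - [1,-134,19]
    - [1,-150,14]
    - [1,-167,7]
    - [1,-167,7]
    - [1,-167,7]
  turn: [0,0,0,0,0,0,0,0,0,0,0,0]

```text
clock: 15.07
position: [0.5134, 0.1019, 0.2428]
ee_rot: [0.705, 0.709, 0.001, 0.003]
ft_force: [-0.2, -0.2, 0.4]
grip_width: 0.0
```

>>> jog_arm:
  translation:
    - [0,-14,-10]
    - [0,-28,-22]
    - [0,-40,-35]
    - [0,-50,-49]
    - [0,-57,-63]
    - [0,-63,-79]
    - [0,-65,-87]
    - [0,-67,-95]
    - [0,-67,-95]
    - [0,-67,-95]
  turn: [0,0,0,0,0,0,0,0,0,0]

```text
clock: 15.9
position: [0.5136, 0.0358, 0.1483]
ee_rot: [0.705, 0.709, 0.001, 0.003]
ft_force: [1.1, 1.1, 0.0]
grip_width: 0.003
```

```bash
python3 - <<'E'
from h import *
np.set_printoptions(precision=4,suppress=True)
s=manip.camera("side");c=manip.camera("wrist");o=manip.get_obs();print(o["clock"],o["position"],o["ee_rot"],o["ft_force"],o["grip_width"])
a=c["frame"];b=s["frame"][130:310,210:390]
im=np.hstack([cv2.resize(a,(440,330)),cv2.resize(b,(360,330),interpolation=2)]);cv2.imwrite("pics/strap2.png",im[:,:,::-1])
E
```

```text
16.0 [0.5139 0.0357 0.1487] [0.7049 0.7093 0.0017 0.0029] [-0.7353  0.9763  0.1531] -0.004475183337265745
```

View pics/strap2.png

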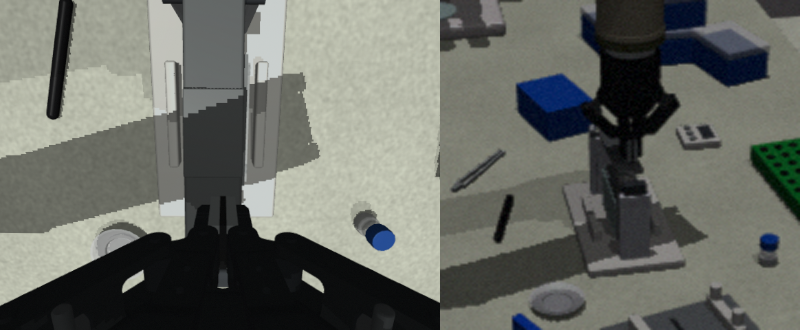

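The strap is nearly level under the closed fingers. I'll press down in small steps.

>>> jog_arm:
  translation:
    - [0,-1,-3]
    - [0,-2,-6]
    - [0,-2,-9]
    - [0,-2,-11]
    - [0,-2,-13]
    - [0,-2,-14]
  turn: [0,0,0,0,0,0]

```text
clock: 16.5
position: [0.5143, 0.0333, 0.1352]
ee_rot: [0.705, 0.709, 0.002, 0.004]
ft_force: [-0.4, -1.7, 4.8]
grip_width: -0.0
```

>>> jog_arm:
  translation:
    - [0,0,-2]
    - [0,0,-4]
    - [0,0,-6]
    - [0,0,-6]
    - [0,0,-6]
  turn: [0,0,0,0,0]

```text
clock: 16.92
position: [0.5145, 0.033, 0.1296]
ee_rot: [0.705, 0.709, 0.002, 0.004]
ft_force: [-2.6, -2.3, 8.4]
grip_width: -0.0
```

>>> jog_arm:
  translation:
    - [0,0,-1]
    - [0,0,-2]
    - [0,0,-2]
    - [0,0,-2]
  turn: [0,0,0,0]

```text
clock: 17.25
position: [0.5148, 0.033, 0.1292]
ee_rot: [0.705, 0.709, 0.002, 0.004]
ft_force: [-8.7, -1.7, 22.4]
grip_width: 0.001
```

>>> jog_arm:
  translation:
    - [0,0,8]
    - [0,0,25]
    - [0,0,60]
    - [0,0,100]
    - [0,0,140]
    - [0,-40,140]
    - [0,-80,140]
    - [0,-110,140]
    - [0,-110,140]
    - [0,-110,140]
  turn: [0,0,0,0,0,0,0,0,0,0]

```text
clock: 18.08
position: [0.5145, -0.0791, 0.2687]
ee_rot: [0.707, 0.708, 0.001, 0.004]
ft_force: [-0.1, 0.5, 0.4]
grip_width: -0.001
```

```bash
python3 - <<'E'
from h import *
np.set_printoptions(precision=4,suppress=True)
manip.camera("top");s=manip.camera("side");c=manip.camera("wrist");o=manip.get_obs();print(o["clock"],o["position"],o["ft_force"],o["joint_velocities"])
a=c["frame"];b=s["frame"][130:310,210:390]
im=np.hstack([cv2.resize(a,(440,330)),cv2.resize(b,(360,330),interpolation=2)]);cv2.imwrite("pics/fin.png",im[:,:,::-1])
q,w=manip.pinpoint(s,"strap_end"),manip.pinpoint(c,"strap_end");print(q[:1],w[:1])
for th in(0,.08): X=[.514,.152-.148*np.cos(th)+.004*np.sin(th),.126+.148*np.sin(th)+.004];print(th,proj(s,X),proj(c,X))
if q and w: print(tri((s,q[0]["at"]),(c,w[0]["at"])))
E
```

```text
18.2333 [ 0.5148 -0.0758  0.2691] [ 0.1532 -0.6585 -0.1528] [-0.0066 -0.003  -0.0035 -0.0009  0.0035 -0.0019  0.0023]
[{'at': [304.1, 227.6], 'confidence': 0.71}] [{'at': [314.3, 108.5], 'confidence': 0.87}]
0 [307.4077 228.4817] [321.6932 109.8937]
0.08 [307.3579 224.4671] [321.7415 107.8406]
(array([0.5073, 0.0051, 0.1328]), [np.float64(0.0017498470846166918), np.float64(0.0017498470846167241)])
```

View pics/fin.png

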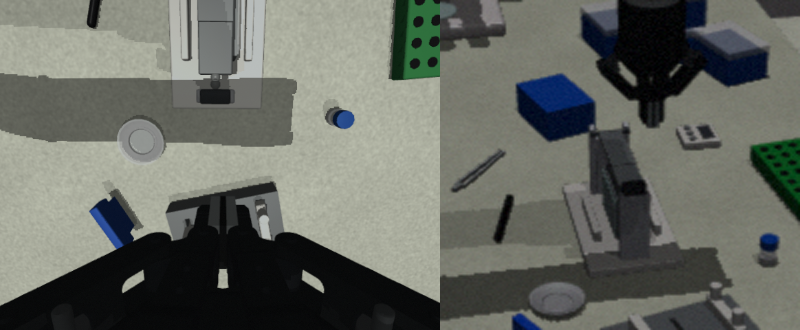

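The strap lies level under the latch and stayed there after the fingers left. Its end is at z of about 0.13.

```bash
python3 -c "
from workcell import manip
print(manip.hand_in())"
```

```text
the job is handed in; nothing more can be done
None
```

I took the wide plain gauge blade from the rack's middle slot, pushed it fully home in the cassette and let go. I then swung the strap over and snapped it shut. I handed the job in at about 18 s; it reports no verdict.

**Blade:** It stopped firmly at the height expected for fully home (tool point at z 0.0936 m). The highest wrist force I read while seating it was 29 N.

**Strap:** It pressed down to a hard stop at z 0.129 m (shut is 0.130 m) with about 22 N. After the fingers left it stayed level, with its end measured at z 0.133 m. For comparison, it would be at about 0.142 m if only resting on the catch.

**Other things on the bench:** The views showed nothing disturbed. Both other blades were in their slots after the gauge was lifted out. I did not measure any of these positions again at the end.

**Disagreement:** The top camera put the slot about 3 mm further in x than the wrist camera did. I trusted the wrist camera, and the blade entered without resistance.

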